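# Make up a travel kit and an evening kit on the vanity shelf

## Task

Make up two grooming kits in the porcelain trays. The narrow two-well tray is the travel kit: lay the tweezers flat in its larger well and stand the short mascara upright in its small well. The square three-well tray is the evening kit: lay the hair stick flat in the long well, the eyelash curler flat, right way up, in the larger of the other two wells, and stand the tall mascara upright in the small one; leave the cream jar, tumbler and brush pot where they are.

Things in the scene. Friction and masses are not known exactly. Their poses are not given: they have to be found in the camera images.
- tall_mascara_mid (a point): Loose, rigid. Tall mascara tube: black cylinder with gold cap on top, 26 mm diameter, 108 mm high, 40 g, standing upright cap up on the shelf. Point: its centre, half-way up (54 mm above its foot); z up along the tube.
- short_mascara_mid (a point): Loose, rigid. Short travel-size mascara tube, same black body and gold cap: 20 mm diameter, 62 mm high, 20 g, standing upright cap up. Point: its centre, half-way up (31 mm above its foot); z up along the tube.
- tweezers_mid (a point): Loose, rigid. Steel tweezers lying flat on the shelf, 95 mm long (along x, tips to +x), 9 mm high, 12.5 mm wide over the two parallel arms at the middle (within 12 mm of the centre), where they are gripped across; they do not flex. Point: their centre, 4.5 mm above the underside; z up.
- hair_stick_mid (a point): Loose, rigid. Pale sandalwood hair stick lying flat, 150 mm long (along x), 9 mm high; shaft 10 mm wide at the middle, an 18 mm round knob at its -x end, narrower (7 mm) to the +x tip; flat underside, does not roll. Point: its centre, 4.5 mm above the underside; z up.
- lash_curler_mid (a point): Loose, rigid. Stainless eyelash curler lying flat, 107 mm long (along x), 53 mm wide: two finger loops at the -x end (from 27 mm behind the point), two 53 mm wide arched jaws at the +x end (from 28 mm ahead of the point), joined by a straight shank 12 mm wide and 10 mm high, which is where to grip it, across. Rigid. Point: the middle of the shank and of the curler, 5 mm above the underside; z up.
- travel_tray: Fixed. Narrow white porcelain tray with TWO wells, 198 mm (x) by 88 mm (y) outside. Floor 5 mm thick, walls and divider 4 mm thick, their tops 15 mm above the shelf. Origin: centre of its underside, on the shelf; z up. Larger well: 130 by 80 mm, centre at x = -30 mm, y = 0. Small well: 56 (x) by 80 mm, centre at x = +67 mm, y = 0.
- evening_tray: Fixed. Nearly square white porcelain tray with THREE wells, 198 mm (x) by 192 mm (y) outside. Floor 5 mm thick, walls and dividers 4 mm thick, their tops 15 mm above the shelf. Origin: centre of its underside, on the shelf; z up. Long well: 190 (x) by 80 mm (y), centre at x = 0, y = +52 mm. Larger of the other two: 130 (x) by 100 mm, centre at x = -30 mm, y = -42 mm. Small well: 56 (x) by 100 mm, centre at x = +67 mm, y = -42 mm.
- cream_jar: Loose, rigid. Bystander, not to be moved: squat amber jar with white lid, 45 mm diameter, 34 mm high, standing among the mascara tubes. Origin: centre of its underside.
- tumbler: Loose, rigid. Bystander, not to be moved: cobalt glass tumbler, 72 mm across the rim, 100 mm high, at the far side. Origin: centre of its underside.
- brush_pot: Loose, rigid. Bystander, not to be moved: white porcelain pot with three brushes, 80 mm across, 90 mm high, brushes up to about 185 mm, at the far side. Origin: centre of its underside.
Not all that is in view belongs to the job. Leave any green or red look-alike of the travel_tray alone.

How it is judged:
At the end, for the whole second after the job is handed in: Each thing rests on the floor of its named well: centre within the well (21 to 40 mm of its middle, by side), height within 3 mm, z axis within 0.12 rad of vertical, at rest. Jar, tumbler and brush pot never moved over 30 mm or tipped 0.5 rad (x of tweezers_mid in the frame of travel_tray between -0.058 and -0.002 m and y of tweezers_mid in the frame of travel_tray between -0.034 and 0.034 m and z of tweezers_mid in the frame of travel_tray between 0.0065 and 0.0125 m and angle between each of tweezers_mid, short_mascara_mid, hair_stick_mid, lash_curler_mid, tall_mascara_mid's own z axis and vertical below 0.12 rad and linear speed of each of tweezers, short_mascara, hair_stick, lash_curler, tall_mascara below 0.02 m/s and angular speed of each of tweezers, short_mascara, hair_stick, lash_curler, tall_mascara below 0.3 rad/s and x of short_mascara_mid in the frame of travel_tray between 0.046 and 0.088 m and y of short_mascara_mid in the frame of travel_tray between -0.033 and 0.033 m and z of short_mascara_mid in the frame of travel_tray between 0.033 and 0.039 m and x of hair_stick_mid in the frame of evening_tray between -0.028 and 0.028 m and y of hair_stick_mid in the frame of evening_tray between 0.016 and 0.088 m and z of hair_stick_mid in the frame of evening_tray between 0.0065 and 0.0125 m and x of lash_curler_mid in the frame of evening_tray between -0.056 and -0.004 m and y of lash_curler_mid in the frame of evening_tray between -0.076 and -0.008 m and z of lash_curler_mid in the frame of evening_tray between 0.007 and 0.013 m and x of tall_mascara_mid in the frame of evening_tray between 0.046 and 0.088 m and y of tall_mascara_mid in the frame of evening_tray between -0.082 and -0.002 m and z of tall_mascara_mid in the frame of evening_tray between 0.056 and 0.062 m); the robot touches nothing.
It fails at once if the cream jar is pushed away or knocked over (distance of cream_jar from where it was at the start of the episode above 0.03 m or angle between cream_jar's own z axis and vertical above 0.5 rad).
It fails at once if the tumbler is pushed away or knocked over (distance of tumbler from where it was at the start of the episode above 0.03 m or angle between tumbler's own z axis and vertical above 0.5 rad).
It fails at once if the brush pot is pushed away or knocked over (distance of brush_pot from where it was at the start of the episode above 0.03 m or angle between brush_pot's own z axis and vertical above 0.5 rad).
It also fails if it takes over 134 s, if anything falls off the work surface, if the arm or the gripper's body presses on something with over 40 N, if the wrist force passes 120 N, or if a joint passes its speed limit or range.

## Robot

A 6-joint arm with a two-finger parallel gripper is mounted at the origin on the work surface. World frame = base frame: x ahead of the robot, y to its left, z up, the work surface at z = 0. Lengths are in m, angles in rad, forces in N, time in s.
With the tool pointing down it reaches from about 0.275 to 1 m from the base axis. Payload 8.4 kg.
Tool frame: the origin (TCP) lies midway between the tips of the shut fingers; the grasp point (between the pads) lies 19 mm behind it (ctrl.grasp_offset is the distance from the TCP to the grasp point, in m); z points along the fingers, y is the line along which they close (so a half turn about z gives the same grasp; the last joint's range is limited). The gripper opens to 85 mm and grips with 20 to 120 N. Pads are 22 mm wide; open, the fingers measure 114 mm over their backs; the gripper's body (76 mm by 85 mm) begins 54 mm behind the grasp point. The pads swing forward as they close: fully open they stand 13 mm farther back than shut.
Start: joints at [1.317, 0.353, 1.633, -0, 1.155, -0.002], TCP at [0.156, 0.605, 0.231] pointing down, gripper open.
Joint ranges: [-2.63, 2.63], [-0.92, 2.1], [0.06, 2.66], [-1.3, 4.44], [0, 2.69], [-3.02, 3.02]. Speed limits (rad/s): [2.22, 2.22, 2.79, 3.14, 3.14, 3.14].

## Interface

Orientations are given as a 3x3 rotation matrix whose columns are the frame's x, y, z axes.
In Python, from workcell import ctrl gives the robot as it stands.
- The arm moves only by the tool drive_tool, never from a script. Its argument "motion" is a list of rows, each a list of 4 numbers: the shift along the tool's x, y, z in units of 0.025 m (1.0 is 0.025 m), then the turn about the tool's z in units of 30 degrees (1.0 is 30 degrees). In form: [[x, y, z, roll], ...]. A call has 1 to 12 rows; each row shifts and turns the commanded pose from where the row before left it, along the tool's axes as they then stand; what a row does not reach is not made up. A row lasts 1/12 s, in which the tool goes at most 41.7 mm and 7.16 degrees, less where a joint would pass 70% of its speed; a pose out of reach is approached as far as the arm can. A call with a number of a shift or a turn outside -1 to 1 is refused whole. A call with a gripper value outside its range is refused whole. "claw" is the closure, from -1 (fully open) to 1 (shut), so that 0 is half open, set as the call begins (left out, the last holds). The fingers move at their own pace and stop on an object; "force" is the grip in N (left out, the last holds). Time passes only in rows, so rows that do not move let the fingers close. It gives the time, the measured TCP pose, the force, the opening and the grip force at its end, in the units of the state.
- ctrl.get_obs(): the state, without advancing time (a new reading comes with each control period).
- ctrl.capture(name): name is "side" or "top"; returns (picture, depth): 480x640x3 uint8, red, green, blue; 480x640 float32, m along the optical axis (not along the pixel's ray), 0 where there is no reading.
- ctrl.get_calibration(name): a dict with "intrinsics" (3x3 intrinsics, pixels), "xyz" and "attitude" of the camera in the world. Camera axes: x right, y down, z forward; pixel columns grow to the right and rows downward; lengths in m; the calibration is good to about 2 mm. A picture is of the moment at which its call begins. get_calibration takes no time and is no camera call.
- ctrl.sign_off(): hands the job in; it is judged then, once.
Trained networks look in the newest picture that a camera, given by its name, has taken for a name from the list of things; names that differ only in an ending like _2 or _b are one class to them, and where a whole thing is asked for, a point or a joint stands for the part that bears it (a point fixed in the world has none). Each returns a list of dicts, best first, with "p" (0 to 1); they miss things now and then, are a little off and sometimes report something else, mostly with a low value. They report only what shows in the picture. A call takes as long as a camera call. They do not tell look-alikes from the thing itself.
- ctrl.search_frame(name, camera): "bbox" ([left, top, width, height] in pixels, round what is visible of it).
- ctrl.silhouettes(name, camera): "mask" (480x640 bool, what is visible of it) and "bbox" ([left, top, width, height] in pixels, round what is visible of it).
- ctrl.landmark_of(name, camera): "uv" ([column, row] in pixels: a listed point, or the origin of a listed thing).
The state is a dict: "t": time; "q": joint angles; "dq": joint speeds; "effort": joint torques, N m; "eef_pos": TCP position; "orientation": TCP orientation; "wrist_force": force on the tool from outside, world axes, zero at the start; "ft_torque": the same for the moment, N m; "gripper_width": finger opening in m; "grasp_force": force on a finger pad.
Only numpy, scipy, OpenCV 4.12 (cv2) and the standard library are available. Lean on these libraries where they do the work, as an engineer would, in place of code of your own. Each camera call takes 0.05 s, during which the arm holds its last target. There are 200 camera calls.

## Working session

There is one attempt and no reset: what is moved stays moved. The work goes in short steps, Python scripts to look and compute and a tool call to move; the robot and the scene stay as the last step left them, time stands still between calls to the robot, and variables do not carry over. Pictures are saved under pics/ and viewed, at most 15 in all, crops included, and the job is handed in when it is done.

Besides the shell and the picture viewer there is one more tool, called after ">>>" by a JSON object that holds its "fn" and its "kwargs", one argument or row to a line. drive_tool: Moves the arm, as the interface text tells. Its arguments: {"type":"object","properties":{"motion":{"type":"array"},"claw":{"type":"number"},"force":{"type":"number"}},"required":["motion"]}

```bash
ls; mkdir -p pics
cat > h.py <<'E'
import numpy as np, cv2
from workcell import ctrl
def cal(c):
    k=ctrl.get_calibration(c); return np.array(k["intrinsics"]),np.array(k["xyz"]),np.array(k["attitude"])
def ray_z(c,uv,z):
    K,p,R=cal(c); d=R@np.linalg.solve(K,[uv[0],uv[1],1.]); return p+d*(z-p[2])/d[2]
def cloud(c,D):
    K,p,R=cal(c); v,u=np.mgrid[:480,:640]
    P=np.stack([(u-K[0,2])/K[0,0]*D,(v-K[1,2])/K[1,1]*D,D],-1); return P@R.T+p
def save(n,im): cv2.imwrite('pics/'+n,cv2.cvtColor(im,cv2.COLOR_RGB2BGR))
E
python3 - <<'E'
from h import *
for c in("top","side"):
    im,D=ctrl.capture(c); save(c+'0.png',im); np.save(c+'0.npy',D); K,p,R=cal(c); print(c,K.round(1).tolist(),p.round(3),R.round(3).tolist())
    for n,z in dict(tall_mascara_mid=.054,short_mascara_mid=.031,tweezers_mid=.0045,hair_stick_mid=.0045,lash_curler_mid=.005,travel_tray=0,evening_tray=0,cream_jar=0,tumbler=0,brush_pot=0).items():
        print(n,[(np.round(r["uv"]).tolist(),round(r["p"],2),ray_z(c,r["uv"],z)[:2].round(3).tolist()) for r in ctrl.landmark_of(n,c)[:3]])
o=ctrl.get_obs();print(o)
E
```

```text
pics
top [[518.1, 0.0, 319.0], [0.0, 518.1, 240.2], [0.0, 0.0, 1.0]] [0.39  0.132 1.384] [[0.013, -0.994, 0.106], [-1.0, -0.014, -0.017], [0.019, -0.106, -0.994]]
tall_mascara_mid [([368.0, 268.0], 0.5, [0.463, -0.016])]
short_mascara_mid [([396.0, 275.0], 0.38, [0.445, -0.092])]
tweezers_mid [([323.0, 214.0], 0.53, [0.609, 0.099]), ([326.0, 277.0], 0.53, [0.439, 0.087])]
hair_stick_mid [([393.0, 218.0], 0.73, [0.599, -0.091]), ([325.0, 215.0], 0.26, [0.606, 0.094])]
lash_curler_mid [([356.0, 209.0], 0.55, [0.623, 0.008])]
travel_tray [([242.0, 245.0], 0.96, [0.521, 0.315]), ([250.0, 351.0], 0.82, [0.244, 0.284]), ([147.0, 328.0], 0.58, [0.301, 0.557])]
evening_tray [([472.0, 252.0], 0.93, [0.513, -0.305])]
cream_jar [([323.0, 276.0], 0.72, [0.441, 0.096]), ([363.0, 268.0], 0.21, [0.466, -0.01])]
tumbler [([430.0, 160.0], 0.95, [0.763, -0.193])]
brush_pot [([291.0, 161.0], 0.75, [0.755, 0.187])]
side [[452.3, 0.0, 322.8], [0.0, 452.3, 244.4], [0.0, 0.0, 1.0]] [ 0.254 -0.482  0.79 ] [[0.908, -0.312, 0.279], [-0.419, -0.669, 0.614], [-0.005, -0.674, -0.738]]
tall_mascara_mid [([324.0, 
[... 798 characters left out ...]
8148083e-03]), 'dq': array([ 1.44273965e-03,  5.38436111e-05,  6.86486349e-04,  1.02899541e-03,
        3.93473733e-04, -8.62059910e-05]), 'effort': array([-7.25446571e-04, -6.05184817e+01, -3.42429113e+01, -1.04126177e-04,
        1.74151533e-03,  1.58242767e-05]), 'eef_pos': array([0.15570954, 0.60529288, 0.23127283]), 'orientation': array([[-9.68462548e-01,  2.49159170e-01, -1.30889401e-05],
       [ 2.49159171e-01,  9.68462548e-01, -2.57077191e-05],
       [ 6.27083428e-06, -2.81581926e-05, -1.00000000e+00]]), 'wrist_force': array([-0.47997137, -0.26320135,  0.36675255]), 'ft_torque': array([ 0.08283136, -0.01296244,  0.00973864]), 'grasp_force': 0.0, 'gripper_width': 0.0854828975631156}
```

View pics/top0.png

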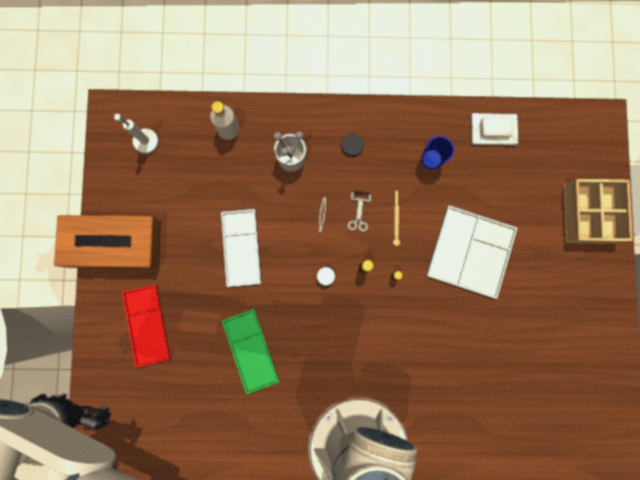

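View pics/side0.png

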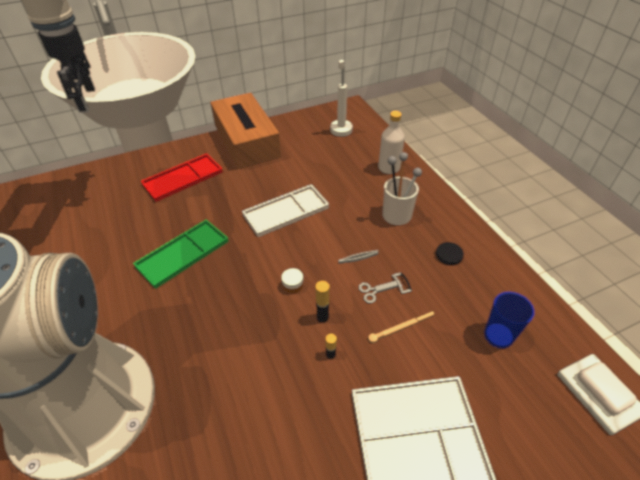

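Top view: the white travel tray is at (242,247), with its small well at the far end. The green (250,351) and red (147,328) trays are look-alikes. The evening tray is at (472,252), with its long well on the left. Tweezers are at (322,214), curler (359,210), stick (396,218), tall mascara (367,266), short mascara (398,275) and jar (326,276). Next I'll get the angles and a close crop.

Run:
```python
from h import *
def rect(m,c,z):
    v,u=np.nonzero(m); K,p,R=cal(c); d=np.linalg.solve(K,np.stack([u,v,np.ones_like(u)]).astype(float)); d=R@d
    P=(p[:,None]+d*(z-p[2])/d[2])[:2].T
    (cx,cy),(w,h),a=cv2.minAreaRect((P*1000).astype(np.float32))
    if w<h:w,h,a=h,w,a+90
    C=np.cov(P.T); e,V=np.linalg.eigh(C); pa=np.degrees(np.arctan2(V[1,1],V[0,1]))
    return [round(float(x),1) for x in(cx,cy,w,h,a,pa,*(P.mean(0)*1000))]
ims={}
for c in("top","side"):
    im,D=ctrl.capture(c); ims[c]=im; W=cloud(c,D)
    for n,z in dict(tweezers_mid=.009,hair_stick_mid=.009,lash_curler_mid=.01,travel_tray=.015,evening_tray=.015,tall_mascara_mid=.108,short_mascara_mid=.062,cream_jar=.034).items():
        for r in ctrl.silhouettes(n,c)[:2]:
            Q=W[r["mask"]]; zt=np.percentile(Q[:,2],90)
            t=Q[Q[:,2]>zt-.012]
            print(c,n,round(r["p"],2),r["bbox"],rect(r["mask"],c,z),'zt',zt.round(3),'topmid',((t.max(0)+t.min(0))/2).round(3)[:2])
a=cv2.resize(ims["top"][180:310,290:530],None,fx=3.3,fy=3.3,interpolation=2); save('crop.png',a)
b=cv2.resize(ims["side"][230:370,270:450],None,fx=4,fy=4,interpolation=2); save('crops.png',b)
```

```text
top hair_stick_mid 0.72 [395.5, 205.8, 4.2, 40.2] [581.1, -97.9, 103.1, 10.7, 179.8, 179.3, 581.6, -99.3] zt 0.013 topmid [ 0.581 -0.098]
top lash_curler_mid 0.82 [352.5, 198.6, 10.8, 24.9] [616.4, 1.1, 68.2, 17.8, 175.1, 175.3, 620.1, 0.6] zt 0.014 topmid [0.617 0.001]
top travel_tray 0.82 [221.0, 210.5, 42.4, 71.0] [513.8, 315.0, 197.8, 89.0, 6.0, -173.9, 513.2, 314.7] zt 0.014 topmid [0.502 0.25 ]
top travel_tray 0.82 [224.0, 309.5, 58.8, 83.9] [244.4, 282.7, 199.9, 93.9, 20.1, -159.6, 244.1, 282.3] zt 0.014 topmid [0.265 0.244]
top evening_tray 0.57 [430.9, 204.7, 84.8, 94.8] [510.8, -299.9, 202.4, 197.3, 162.3, 168.1, 510.7, -300.1] zt 0.013 topmid [ 0.51  -0.146]
top tall_mascara_mid 0.31 [318.1, 268.6, 15.6, 17.8] [438.0, 91.8, 39.4, 39.3, 90.7, 58.5, 438.4, 91.9] zt 0.038 topmid [0.441 0.089]
top cream_jar 0.62 [319.3, 268.5, 15.0, 17.9] [440.8, 89.5, 41.7, 41.6, 90.7, 134.8, 441.2, 90.4] zt 0.038 topmid [0.441 0.09 ]
side tweezers_mid 0.55 [336.6, 251.0, 40.5, 13.6] [603.8, 99.3, 92.9, 20.2, 175.2, 173.8, 602.1, 99.0] zt 0.011 topmid [0.604 0.104]
side hair_stick_mid 0.75 [3
[... 655 characters left out ...]
 -0.053]
side evening_tray 0.91 [352.8, 378.3, 141.2, 99.5] [513.9, -290.9, 203.0, 173.4, 161.5, 151.1, 515.6, -293.0] zt 0.014 topmid [ 0.446 -0.332]
side tall_mascara_mid 0.95 [317.9, 280.4, 11.1, 45.2] [450.8, -42.6, 93.4, 26.9, 68.0, 66.5, 450.1, -44.7] zt 0.109 topmid [ 0.365 -0.242]
side short_mascara_mid 0.78 [327.6, 335.6, 7.7, 23.1] [437.2, -109.4, 46.7, 16.2, 65.0, 65.1, 436.4, -110.2] zt 0.064 topmid [ 0.352 -0.285]
side short_mascara_mid 0.6 [384.4, 154.2, 40.0, 70.0] [787.9, 217.2, 273.4, 89.3, 55.7, 54.9, 767.3, 195.9] zt 0.152 topmid [ 0.521 -0.132]
side cream_jar 0.64 [282.2, 267.8, 19.2, 30.2] [436.2, 80.1, 69.6, 44.8, 67.0, 75.9, 437.4, 80.4] zt 0.037 topmid [ 0.358 -0.185]
```

View pics/crops.png

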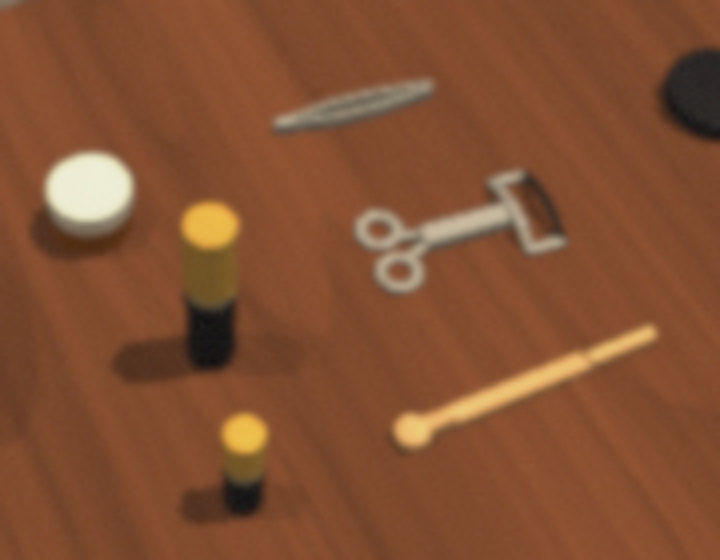

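View pics/crop.png

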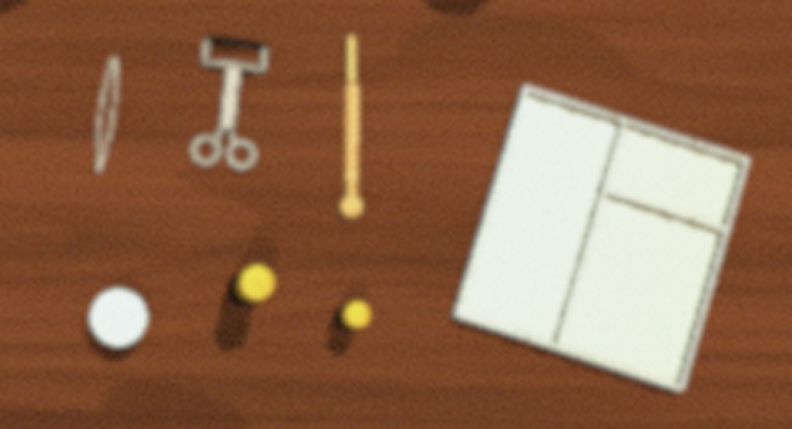

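The crops confirm each choice. From left to right: jar, tall mascara, short mascara, tweezers, curler (jaws to +x) and stick (knob at -x). I'll add a planning helper and set out for the tweezers.

```bash
cat >> h.py <<'E'
def plan(x,y,z,yang=None):
    """tool-axis shift in units to reach world xyz; yang: wanted angle (deg) of tool y in world"""
    o=ctrl.get_obs(); R=np.array(o["orientation"]); p=np.array(o["eef_pos"])
    a=np.degrees(np.arctan2(R[1,1],R[0,1])); r=0
    if yang is not None:
        d=(yang-a+90)%180-90; r=-d/30
        t=np.radians(a+d); yv=np.array([np.cos(t),np.sin(t),0]); R=np.stack([np.cross(yv,[0,0,-1]),yv,[0,0,-1]],1)
    print('t',round(o["t"],2),'p',p.round(4),'yang',a.round(1),'| roll',round(r,3),'then shift',(R.T@(np.array([x,y,z])-p)/.025).round(2))
E
python3 - <<'E'
from h import *
print('tall',ray_z('top',(367.6,265.8),.108),'short',ray_z('top',(398.2,275.2),.062))
print('tw',ray_z('top',(290+107/3.3,180+113/3.3),.009),'cur',ray_z('top',(290+231/3.3,180+97/3.3),.01))
plan(.605,.101,.12,85)
E
```

```text
tall [ 0.46446975 -0.01063273  0.108     ] short [ 0.44418973 -0.0941873   0.062     ]
tw [0.60703232 0.10011783 0.009     ] cur [ 0.62162084 -0.00074141  0.01      ]
t 2.0 p [0.1557 0.6053 0.2312] yang 75.6 | roll -0.314 then shift [-19.66 -18.53   4.45]
```

>>> {"fn": "drive_tool", "kwargs": {
  "motion": [
    [0, 0, 0, -0.157],
    [0, 0, 0, -0.157],
    [-0.98, -0.93, 0, 0],
    [-0.98, -0.93, 0, 0],
    [-0.98, -0.93, 0, 0],
    [-0.98, -0.93, 0, 0],
    [-0.98, -0.93, 0, 0],
    [-0.98, -0.93, 0, 0],
    [-0.98, -0.93, 0, 0],
    [-0.98, -0.93, 0, 0],
    [-0.98, -0.93, 0, 0],
    [-0.98, -0.93, 0, 0]
  ],
  "claw": 0,
  "force": 40
}}

```text
t: 3.0
eef_pos: [0.3804, 0.351, 0.2315]
orientation: [[-0.996, 0.087, 0.0], [0.087, 0.996, 0.0], [-0.0, 0.0, -1.0]]
wrist_force: [-0.9, 0.5, 0.6]
gripper_width: 0.0422
grasp_force: 0.0
```

>>> {"fn": "drive_tool", "kwargs": {
  "motion": [
    [-0.98, -0.93, 0, 0],
    [-0.98, -0.93, 0, 0],
    [-0.98, -0.93, 0, 0],
    [-0.98, -0.93, 0, 0],
    [-0.98, -0.93, 0, 0],
    [-0.98, -0.93, 0, 0],
    [-0.98, -0.93, 0, 0],
    [-0.98, -0.93, 0.8, 0],
    [-0.98, -0.93, 0.8, 0],
    [-0.98, -0.93, 0.8, 0],
    [0, 0, 0.8, 0],
    [0, 0, 0, 0]
  ]
}}

```text
t: 4.0
eef_pos: [0.6018, 0.0973, 0.1473]
orientation: [[-0.996, 0.09, -0.006], [0.09, 0.996, -0.001], [0.006, -0.002, -1.0]]
wrist_force: [-1.3, -0.2, -0.8]
gripper_width: 0.0427
grasp_force: 0.0
```

```bash
python3 -c "
from h import *
plan(.606,.101,.003,85);print(ctrl.get_obs()['gripper_width'])
im,D=ctrl.capture('side'); save('s1.png',cv2.resize(im[180:330,270:450],None,fx=4,fy=4))"
```

```text
t 4.0 p [0.6018 0.0973 0.1473] yang 84.8 | roll -0.005 then shift [-0.16  0.16  5.77]
0.042698733585170005
```

>>> {"fn": "drive_tool", "kwargs": {
  "motion": [
    [-0.08, 0.08, 0.9, 0],
    [-0.08, 0.08, 0.9, 0],
    [0, 0, 0.9, 0],
    [0, 0, 0.9, 0],
    [0, 0, 0.7, 0],
    [0, 0, 0.5, 0],
    [0, 0, 0, 0],
    [0, 0, 0, 0]
  ]
}}

```text
t: 4.72
eef_pos: [0.6077, 0.1036, 0.032]
orientation: [[-0.996, 0.087, 0.0], [0.087, 0.996, 0.0], [-0.0, 0.0, -1.0]]
wrist_force: [0.3, 0.5, -0.3]
gripper_width: 0.0429
grasp_force: 0.0
```

```bash
python3 -c "
from h import *
plan(.606,.101,.003,85)
im,D=ctrl.capture('side'); save('s2.png',cv2.resize(im[180:330,270:450],None,fx=4,fy=4))"
```

```text
t 4.72 p [0.6077 0.1036 0.032 ] yang 85.0 | roll 0.001 then shift [ 0.06 -0.11  1.16]
```

View pics/s2.png

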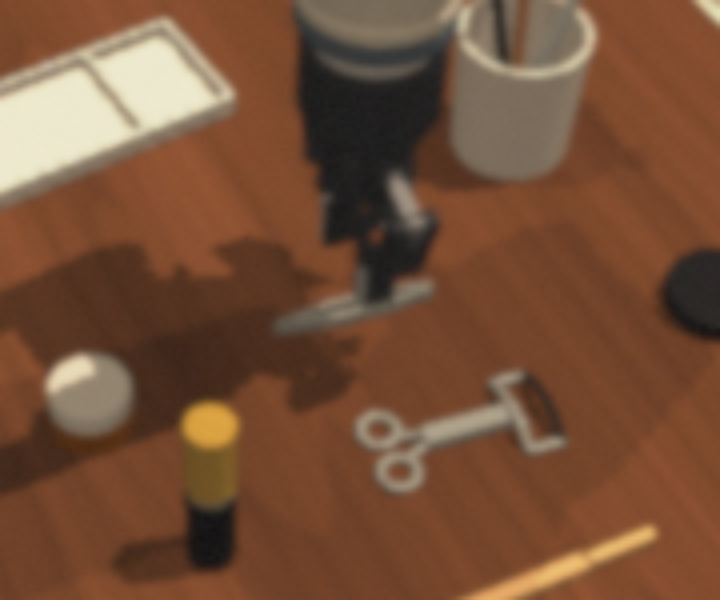

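The gripper is straddling the tweezers (about (350,305) in the crop), still 30 mm above them. I'll go down and close.

>>> {"fn": "drive_tool", "kwargs": {
  "motion": [
    [0.03, -0.06, 0.6, 0],
    [0.03, -0.05, 0.5, 0],
    [0, 0, 0.04, 0],
    [0, 0, 0, 0],
    [0, 0, 0, 0]
  ]
}}

```text
t: 5.18
eef_pos: [0.6062, 0.1004, 0.0033]
orientation: [[-0.996, 0.087, 0.0], [0.087, 0.996, 0.0], [-0.0, 0.0, -1.0]]
wrist_force: [-0.7, 0.7, -0.7]
gripper_width: 0.043
grasp_force: 0.0
```

>>> {"fn": "drive_tool", "kwargs": {
  "motion": [
    [0, 0, 0, 0],
    [0, 0, 0, 0],
    [0, 0, 0, 0],
    [0, 0, 0, 0],
    [0, 0, 0, 0],
    [0, 0, 0, 0]
  ],
  "claw": 1
}}

```text
t: 5.68
eef_pos: [0.6063, 0.1004, 0.0035]
orientation: [[-0.996, 0.087, 0.001], [0.087, 0.996, 0.0], [-0.001, 0.0, -1.0]]
wrist_force: [-0.4, -0.8, 6.2]
gripper_width: 0.011
grasp_force: 39.3
```

>>> {"fn": "drive_tool", "kwargs": {
  "motion": [
    [0, 0, -0.5, 0],
    [0, 0, -1, 0],
    [0, 0, -1, 0],
    [0, 0, -1, -0.19],
    [0, 0, -0.5, -0.19],
    [0, 0, 0, 0],
    [0, 0, 0, 0]
  ]
}}

```text
t: 6.27
eef_pos: [0.6063, 0.1004, 0.1039]
orientation: [[-0.994, -0.109, 0.002], [-0.109, 0.994, 0.0], [-0.002, 0.0, -1.0]]
wrist_force: [-1.2, 0.1, -1.6]
gripper_width: 0.0111
grasp_force: 39.1
```

```bash
python3 -c "
from h import *
plan(.4827,.3116,.0095,96.5);print(ctrl.get_obs()['gripper_width'])"
```

```text
t 6.27 p [0.6063 0.1004 0.1039] yang 96.2 | roll -0.008 then shift [3.96 8.95 3.78]
0.011087793143359094
```

>>> {"fn": "drive_tool", "kwargs": {
  "motion": [
    [0.4, 0.9, 0, 0],
    [0.4, 0.9, 0, 0],
    [0.4, 0.9, 0, 0],
    [0.4, 0.9, 0, 0],
    [0.4, 0.9, 0, 0],
    [0.4, 0.9, 0, 0],
    [0.4, 0.9, 0, 0],
    [0.4, 0.9, 0, 0],
    [0.4, 0.9, 0.6, 0],
    [0.36, 0.85, 0.9, 0],
    [0, 0, 0.9, 0],
    [0, 0, 0, 0]
  ]
}}

```text
t: 7.27
eef_pos: [0.4786, 0.3107, 0.0381]
orientation: [[-0.994, -0.111, -0.007], [-0.111, 0.994, -0.004], [0.007, -0.004, -1.0]]
wrist_force: [-0.7, -1.0, -1.0]
gripper_width: 0.0105
grasp_force: 39.1
```

```bash
python3 -c "
from h import *
plan(.4827,.3116,.0095,96.5)
im,D=ctrl.capture('top'); save('t3.png',cv2.resize(im[190:310,200:340],None,fx=5,fy=5))"
```

```text
t 7.27 p [0.4786 0.3107 0.0381] yang 96.4 | roll -0.005 then shift [-0.17  0.02  1.14]
```

View pics/t3.png

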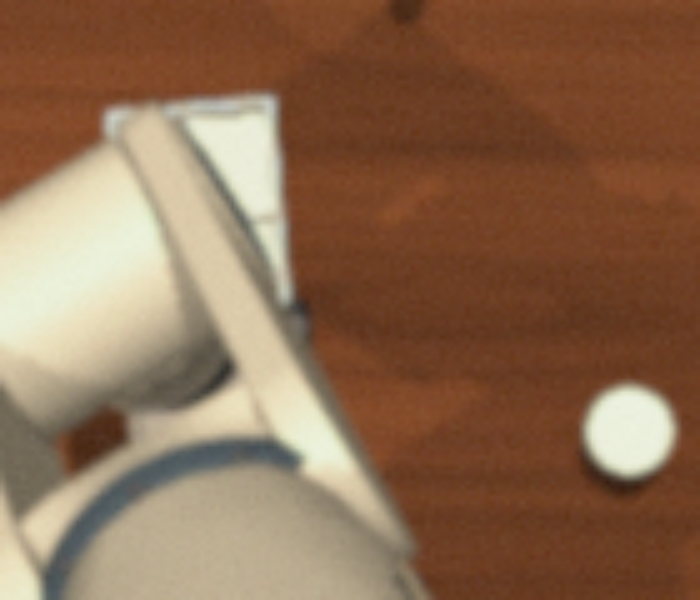

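The arm hides the well in the top view, so I'll lower by the numbers and check afterwards.

>>> {"fn": "drive_tool", "kwargs": {
  "motion": [
    [-0.1, 0, 0.4, 0],
    [0, 0, 0.4, 0],
    [0, 0, 0.3, 0],
    [0, 0, 0, 0],
    [0, 0, 0, 0]
  ]
}}

```text
t: 7.73
eef_pos: [0.4851, 0.3114, 0.015]
orientation: [[-0.994, -0.11, -0.001], [-0.11, 0.994, -0.0], [0.001, -0.0, -1.0]]
wrist_force: [0.3, -0.6, -0.4]
gripper_width: 0.011
grasp_force: 39.1
```

>>> {"fn": "drive_tool", "kwargs": {
  "motion": [
    [0, 0, 0, 0],
    [0, 0, 0, 0],
    [0, 0, 0, 0],
    [0, 0, 0, 0]
  ],
  "claw": 0.3
}}

```text
t: 8.07
eef_pos: [0.4853, 0.3121, 0.0157]
orientation: [[-0.994, -0.111, 0.001], [-0.111, 0.994, 0.0], [-0.001, 0.0, -1.0]]
wrist_force: [0.1, -0.3, -0.0]
gripper_width: 0.0296
grasp_force: 0.0
```

>>> {"fn": "drive_tool", "kwargs": {
  "motion": [
    [0, 0, -0.5, 0],
    [0, 0, -1, 0],
    [0, 0, -1, 0],
    [0, 0, -1, 0],
    [0, 0, -1, 0],
    [0, 0, -0.6, 0],
    [0, 0, 0, 0],
    [0, 0, 0, 0]
  ]
}}

```text
t: 8.73
eef_pos: [0.4856, 0.3123, 0.1445]
orientation: [[-0.994, -0.111, 0.002], [-0.111, 0.994, 0.002], [-0.002, 0.001, -1.0]]
wrist_force: [-0.3, 0.0, -0.8]
gripper_width: 0.0295
grasp_force: 0.0
```

```bash
python3 -c "
from h import *
plan(.4827,.3116,.0095,96.5)
im,D=ctrl.capture('side'); save('s4.png',cv2.resize(im[170:250,220:350],None,fx=5,fy=5))
plan(.599,-.098,.13,90)"
```

```text
t 8.73 p [0.4856 0.3123 0.1445] yang 96.4 | roll -0.003 then shift [ 0.12 -0.02  5.4 ]
t 8.78 p [0.4849 0.3119 0.1432] yang 96.4 | roll 0.213 then shift [ -4.56 -16.4    0.53]
```

View pics/s4.png

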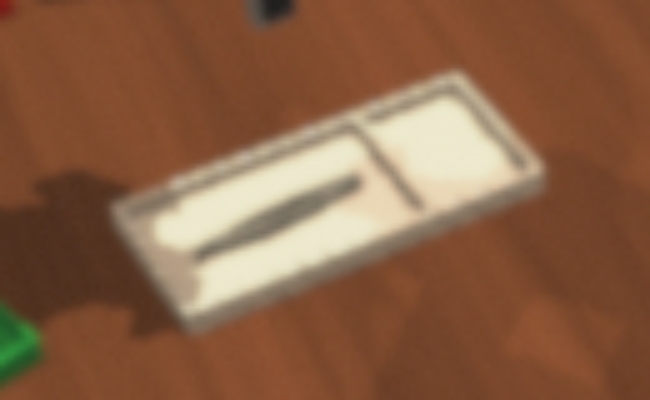

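The tweezers lie flat in the larger well, around (280,215) in the crop. Next is the hair stick.

>>> {"fn": "drive_tool", "kwargs": {
  "motion": [
    [0, 0, 0, 0.213],
    [-0.27, -0.96, 0, 0],
    [-0.27, -0.96, 0, 0],
    [-0.27, -0.96, 0, 0],
    [-0.27, -0.96, 0, 0],
    [-0.27, -0.96, 0, 0],
    [-0.27, -0.96, 0, 0],
    [-0.27, -0.96, 0, 0],
    [-0.27, -0.96, 0, 0],
    [-0.27, -0.96, 0, 0],
    [-0.27, -0.96, 0, 0],
    [-0.27, -0.96, 0, 0]
  ],
  "claw": 0
}}

```text
t: 9.78
eef_pos: [0.5585, 0.0466, 0.1415]
orientation: [[-1.0, -0.0, -0.003], [-0.0, 1.0, -0.0], [0.003, -0.0, -1.0]]
wrist_force: [-0.0, 0.4, -1.0]
gripper_width: 0.0427
grasp_force: 0.0
```

>>> {"fn": "drive_tool", "kwargs": {
  "motion": [
    [-0.27, -0.96, 0, 0],
    [-0.27, -0.96, 0, 0],
    [-0.27, -0.96, 0, 0],
    [-0.27, -0.96, 0, 0],
    [-0.27, -0.96, 0.5, 0],
    [-0.25, -0.96, 1, 0],
    [0, 0, 1, 0],
    [0, 0, 0, 0],
    [0, 0, 0, 0]
  ]
}}

```text
t: 10.53
eef_pos: [0.5972, -0.0958, 0.0783]
orientation: [[-1.0, 0.001, -0.005], [0.001, 1.0, 0.001], [0.005, 0.001, -1.0]]
wrist_force: [0.5, 0.2, 1.4]
gripper_width: 0.0423
grasp_force: 0.0
```

```bash
python3 -c "
from h import *
plan(.599,-.098,.003,90)"
```

```text
t 10.53 p [ 0.5972 -0.0958  0.0783] yang 90.0 | roll -0.001 then shift [-0.07 -0.09  3.01]
```

>>> {"fn": "drive_tool", "kwargs": {
  "motion": [
    [-0.06, -0.08, 0.9, 0],
    [0, 0, 0.9, 0],
    [0, 0, 0.7, 0],
    [0, 0, 0.4, 0],
    [0, 0, 0, 0],
    [0, 0, 0, 0],
    [0, 0, 0, 0]
  ]
}}

```text
t: 11.12
eef_pos: [0.6018, -0.0979, 0.0092]
orientation: [[-1.0, -0.001, 0.002], [-0.001, 1.0, -0.0], [-0.002, -0.0, -1.0]]
wrist_force: [-0.4, 0.2, 0.4]
gripper_width: 0.0425
grasp_force: 0.0
```

```bash
python3 -c "
from h import *
plan(.599,-.098,.003,90)
im,D=ctrl.capture('side'); save('s5.png',cv2.resize(im[250:370,320:480],None,fx=4,fy=4))"
```

```text
t 11.12 p [ 0.6018 -0.0979  0.0092] yang 90.0 | roll 0.001 then shift [ 0.11 -0.01  0.25]
```

View pics/s5.png

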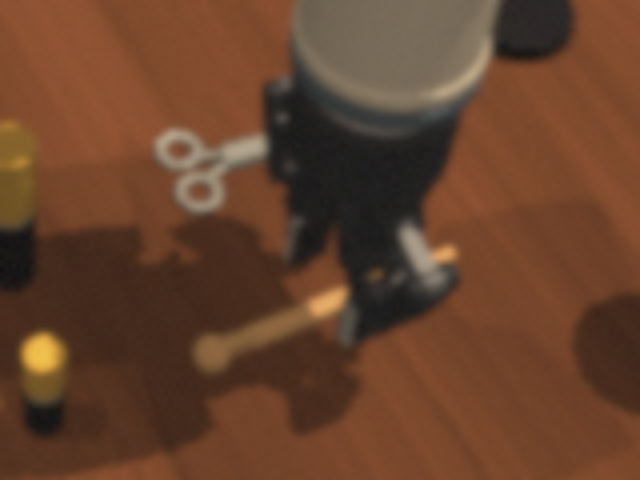

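The fingers are either side of the stick, with the knob at (210,352) and the tip at (455,252). Lowering and closing.

>>> {"fn": "drive_tool", "kwargs": {
  "motion": [
    [0.11, 0, 0.15, 0],
    [0, 0, 0.09, 0],
    [0, 0, 0, 0],
    [0, 0, 0, 0]
  ]
}}

```text
t: 11.5
eef_pos: [0.598, -0.0981, 0.0018]
orientation: [[-1.0, 0.0, -0.0], [0.0, 1.0, -0.0], [0.0, -0.0, -1.0]]
wrist_force: [0.3, -0.2, 0.2]
gripper_width: 0.0427
grasp_force: 0.0
```

>>> {"fn": "drive_tool", "kwargs": {
  "motion": [
    [0, 0, 0, 0],
    [0, 0, 0, 0],
    [0, 0, 0, 0],
    [0, 0, 0, 0],
    [0, 0, 0, 0],
    [0, 0, 0, 0]
  ],
  "claw": 1
}}

```text
t: 12.0
eef_pos: [0.5983, -0.0981, 0.002]
orientation: [[-1.0, -0.0, 0.0], [-0.0, 1.0, -0.0], [-0.0, -0.0, -1.0]]
wrist_force: [-0.2, 0.1, 2.7]
gripper_width: 0.0083
grasp_force: 40.0
```

>>> {"fn": "drive_tool", "kwargs": {
  "motion": [
    [0, 0, -0.5, 0],
    [0, 0, -1, 0],
    [0, 0, -1, 0.2],
    [0, 0, -1, 0.2],
    [0, 0, -0.5, 0.18],
    [0, 0, 0, 0],
    [0, 0, 0, 0]
  ]
}}

```text
t: 12.58
eef_pos: [0.5985, -0.0981, 0.1029]
orientation: [[-0.955, 0.297, 0.002], [0.297, 0.955, -0.0], [-0.002, 0.0, -1.0]]
wrist_force: [-1.1, -0.1, -1.1]
gripper_width: 0.0088
grasp_force: 39.6
```

```bash
python3 -c "
from h import *
plan(.527,-.251,.009,72.5)"
```

```text
t 12.58 p [ 0.5985 -0.0981  0.1029] yang 72.7 | roll 0.008 then shift [ 0.89 -6.69  3.75]
```

>>> {"fn": "drive_tool", "kwargs": {
  "motion": [
    [0.13, -0.95, 0, 0],
    [0.13, -0.95, 0, 0],
    [0.13, -0.95, 0, 0],
    [0.13, -0.95, 0, 0],
    [0.13, -0.95, 0.3, 0],
    [0.13, -0.95, 0.6, 0],
    [0.13, -0.95, 0.9, 0],
    [0, 0, 0.9, 0],
    [0, 0, 0.4, 0],
    [0, 0, 0, 0],
    [0, 0, 0, 0],
    [0, 0, 0, 0]
  ]
}}

```text
t: 13.58
eef_pos: [0.5274, -0.2495, 0.0249]
orientation: [[-0.955, 0.297, 0.001], [0.297, 0.955, -0.0], [-0.001, -0.0, -1.0]]
wrist_force: [-0.1, 0.3, 0.3]
gripper_width: 0.0088
grasp_force: 39.6
```

```bash
python3 -c "
from h import *
plan(.527,-.251,.0075,72.5);print(ctrl.get_obs()['gripper_width'])"
```

```text
t 13.58 p [ 0.5274 -0.2495  0.0249] yang 72.7 | roll 0.007 then shift [-0.   -0.06  0.7 ]
0.0087676161847915
```

>>> {"fn": "drive_tool", "kwargs": {
  "motion": [
    [0, -0.06, 0.3, 0],
    [0, 0, 0.25, 0],
    [0, 0, 0.12, 0],
    [0, 0, 0, 0],
    [0, 0, 0, 0],
    [0, 0, 0, 0]
  ]
}}

```text
t: 14.08
eef_pos: [0.5262, -0.2513, 0.0076]
orientation: [[-0.954, 0.299, -0.0], [0.299, 0.954, 0.0], [0.0, -0.0, -1.0]]
wrist_force: [-0.1, -0.5, -0.5]
gripper_width: 0.0082
grasp_force: 39.7
```

>>> {"fn": "drive_tool", "kwargs": {
  "motion": [
    [0, 0, 0, 0],
    [0, 0, 0, 0],
    [0, 0, 0, 0],
    [0, 0, 0, 0]
  ],
  "claw": 0.3
}}

```text
t: 14.42
eef_pos: [0.5262, -0.2514, 0.0076]
orientation: [[-0.954, 0.299, 0.0], [0.299, 0.954, -0.0], [-0.0, -0.0, -1.0]]
wrist_force: [0.1, 0.3, 0.3]
gripper_width: 0.03
grasp_force: 0.0
```

>>> {"fn": "drive_tool", "kwargs": {
  "motion": [
    [0, 0, -0.5, 0],
    [0, 0, -1, 0],
    [0, 0, -1, 0],
    [0, 0, -1, 0],
    [0, 0, -1, 0],
    [0, 0, -0.6, 0],
    [0, 0, 0, 0],
    [0, 0, 0, 0]
  ]
}}

```text
t: 15.08
eef_pos: [0.5268, -0.2516, 0.1366]
orientation: [[-0.954, 0.299, 0.002], [0.299, 0.954, -0.001], [-0.003, -0.0, -1.0]]
wrist_force: [-0.6, 0.8, -0.3]
gripper_width: 0.0298
grasp_force: 0.0
```

```bash
python3 -c "
from h import *
plan(.620,-.001,.13,85.5)
for c in ('side','top'):
  ctrl.capture(c); print([(np.round(r['uv']),r['p'],ray_z(c,r['uv'],.0095).round(3)) for r in ctrl.landmark_of('hair_stick_mid',c)])
  print([(np.round(r['uv']),r['p'],ray_z(c,r['uv'],.005).round(3)) for r in ctrl.landmark_of('lash_curler_mid',c)])"
```

```text
t 15.08 p [ 0.5268 -0.2516  0.1366] yang 72.6 | roll -0.43 then shift [-2.93 10.29  0.26]
[(array([409., 407.]), 0.97, array([ 0.525, -0.249,  0.009]))]
[(array([385., 288.]), 0.61, array([ 0.619, -0.001,  0.005]))]
[(array([453., 244.]), 0.47, array([ 0.531, -0.25 ,  0.01 ]))]
[(array([358., 212.]), 0.69, array([0.615, 0.005, 0.005])), (array([475., 250.]), 0.28, array([ 0.518, -0.31 ,  0.005]))]
```

The stick is detected in the long well at (0.527, -0.250). Now the curler.

>>> {"fn": "drive_tool", "kwargs": {
  "motion": [
    [0, 0, 0, -0.215],
    [0, 0, 0, -0.215],
    [-0.29, 0.94, 0, 0],
    [-0.29, 0.94, 0, 0],
    [-0.29, 0.94, 0, 0],
    [-0.29, 0.94, 0, 0],
    [-0.29, 0.94, 0, 0],
    [-0.28, 0.94, 0, 0],
    [-0.28, 0.94, 0, 0],
    [-0.28, 0.94, 0, 0],
    [-0.28, 0.94, 0, 0],
    [-0.28, 0.94, 0, 0]
  ],
  "claw": 0
}}

```text
t: 16.38
eef_pos: [0.6156, -0.0214, 0.1343]
orientation: [[-0.997, 0.078, -0.001], [0.078, 0.997, 0.0], [0.001, -0.0, -1.0]]
wrist_force: [-0.0, 0.7, 0.3]
gripper_width: 0.0428
grasp_force: 0.0
```

>>> {"fn": "drive_tool", "kwargs": {
  "motion": [
    [0, 0.94, 0, 0],
    [0, 0, 1, 0],
    [0, 0, 1, 0],
    [0, 0, 1, 0],
    [0, 0, 0.8, 0],
    [0, 0, 0, 0],
    [0, 0, 0, 0],
    [0, 0, 0, 0]
  ]
}}

```text
t: 17.05
eef_pos: [0.618, 0.0008, 0.0407]
orientation: [[-0.997, 0.078, 0.0], [0.078, 0.997, -0.0], [-0.0, 0.0, -1.0]]
wrist_force: [0.5, -0.3, 0.6]
gripper_width: 0.0427
grasp_force: 0.0
```

```bash
python3 -c "
from h import *
plan(.618,0,.003,85.5)
im,D=ctrl.capture('side'); save('s6.png',cv2.resize(im[220:340,320:480],None,fx=4,fy=4))"
```

```text
t 17.05 p [0.618  0.0008 0.0407] yang 85.5 | roll 0.0 then shift [-0.   -0.03  1.51]
```

View pics/s6.png

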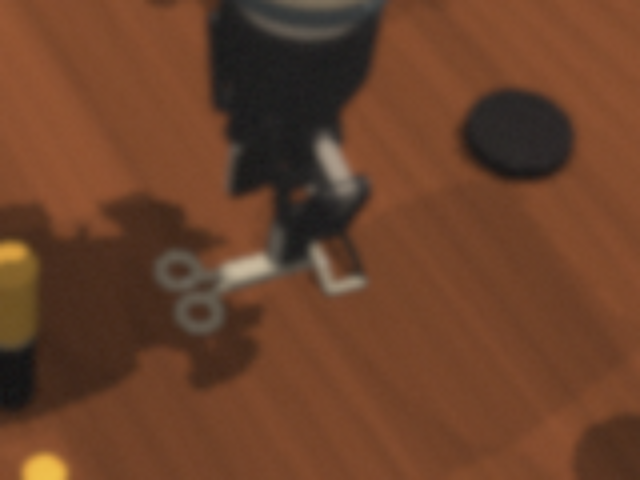

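The fingers are over the shank, around (285,245), between the loops and the jaws. Going down to grip.

>>> {"fn": "drive_tool", "kwargs": {
  "motion": [
    [0, 0, 0.7, 0],
    [0, 0, 0.5, 0],
    [0, -0.02, 0.3, 0],
    [0, 0, 0, 0],
    [0, 0, 0, 0],
    [0, 0, 0, 0]
  ]
}}

```text
t: 17.6
eef_pos: [0.6179, 0.0003, 0.0031]
orientation: [[-0.997, 0.078, 0.001], [0.078, 0.997, -0.0], [-0.001, 0.0, -1.0]]
wrist_force: [1.0, -0.3, 0.6]
gripper_width: 0.0428
grasp_force: 0.0
```

>>> {"fn": "drive_tool", "kwargs": {
  "motion": [
    [0, 0, 0, 0],
    [0, 0, 0, 0],
    [0, 0, 0, 0],
    [0, 0, 0, 0],
    [0, 0, 0, 0],
    [0, 0, 0, 0]
  ],
  "claw": 1
}}

```text
t: 18.1
eef_pos: [0.6179, 0.0003, 0.0032]
orientation: [[-0.997, 0.078, 0.001], [0.078, 0.997, -0.0], [-0.001, 0.0, -1.0]]
wrist_force: [-1.8, -0.4, 5.2]
gripper_width: 0.0107
grasp_force: 40.6
```

>>> {"fn": "drive_tool", "kwargs": {
  "motion": [
    [0, 0, -0.5, 0],
    [0, 0, -1, 0],
    [0, 0, -1, 0.15],
    [0, 0, -1, 0.15],
    [0, 0, -0.5, 0.14],
    [0, 0, 0, 0],
    [0, 0, 0, 0]
  ]
}}

```text
t: 18.68
eef_pos: [0.6178, 0.0003, 0.1035]
orientation: [[-0.953, 0.302, 0.002], [0.302, 0.953, -0.0], [-0.002, 0.0, -1.0]]
wrist_force: [-1.1, 1.2, -1.1]
gripper_width: 0.0101
grasp_force: 39.9
```

```bash
python3 -c "
from h import *
plan(.470,-.332,.009,72.5)
im,D=ctrl.capture('side'); save('s7.png',cv2.resize(im[180:340,270:480],None,fx=3,fy=3))"
```

```text
t 18.68 p [6.178e-01 3.000e-04 1.035e-01] yang 72.4 | roll -0.002 then shift [  1.64 -14.46   3.78]
```

View pics/s7.png

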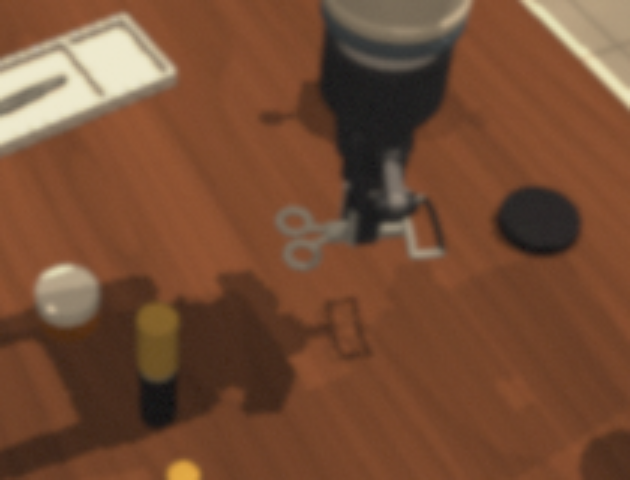

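The curler is held level by its shank. Carrying it to the evening tray.

>>> {"fn": "drive_tool", "kwargs": {
  "motion": [
    [0.11, -0.96, 0, 0],
    [0.11, -0.96, 0, 0],
    [0.11, -0.96, 0, 0],
    [0.11, -0.96, 0, 0],
    [0.11, -0.96, 0, 0],
    [0.11, -0.96, 0, 0],
    [0.11, -0.96, 0, 0],
    [0.11, -0.96, 0, 0],
    [0.11, -0.96, 0, 0],
    [0.11, -0.96, 0, 0],
    [0.11, -0.96, 0, 0],
    [0.11, -0.96, 0, 0]
  ]
}}

```text
t: 19.73
eef_pos: [0.4968, -0.2645, 0.1009]
orientation: [[-0.953, 0.302, -0.003], [0.302, 0.953, 0.001], [0.003, 0.001, -1.0]]
wrist_force: [0.3, 0.5, -0.5]
gripper_width: 0.0104
grasp_force: 39.8
```

>>> {"fn": "drive_tool", "kwargs": {
  "motion": [
    [0.11, -0.97, 0, 0],
    [0.11, -0.97, 0, 0],
    [0.1, -0.97, 0.5, 0],
    [0, 0, 1, 0],
    [0, 0, 1, 0],
    [0, 0, 0.4, 0],
    [0, 0, 0, 0],
    [0, 0, 0, 0],
    [0, 0, 0, 0]
  ]
}}

```text
t: 20.48
eef_pos: [0.4693, -0.331, 0.0307]
orientation: [[-0.953, 0.303, 0.001], [0.303, 0.953, -0.0], [-0.001, -0.0, -1.0]]
wrist_force: [0.4, 0.2, -0.5]
gripper_width: 0.0105
grasp_force: 39.8
```

```bash
python3 -c "
from h import *
plan(.470,-.332,.0085,72.5);print(ctrl.get_obs()['gripper_width'])"
```

```text
t 20.48 p [ 0.4693 -0.331   0.0307] yang 72.4 | roll -0.005 then shift [-0.04 -0.03  0.89]
0.01051871473259857
```

>>> {"fn": "drive_tool", "kwargs": {
  "motion": [
    [-0.02, -0.03, 0.4, 0],
    [0, 0, 0.3, 0],
    [0, 0, 0.18, 0],
    [0, 0, 0, 0],
    [0, 0, 0, 0],
    [0, 0, 0, 0]
  ]
}}

```text
t: 20.98
eef_pos: [0.469, -0.3318, 0.0079]
orientation: [[-0.953, 0.304, 0.0], [0.304, 0.953, -0.0], [-0.0, -0.0, -1.0]]
wrist_force: [0.8, 0.5, -0.7]
gripper_width: 0.0102
grasp_force: 40.8
```

>>> {"fn": "drive_tool", "kwargs": {
  "motion": [
    [0, 0, 0, 0],
    [0, 0, 0, 0],
    [0, 0, 0, 0],
    [0, 0, 0, 0]
  ],
  "claw": 0.3
}}

```text
t: 21.32
eef_pos: [0.469, -0.3318, 0.008]
orientation: [[-0.953, 0.304, 0.0], [0.304, 0.953, -0.0], [-0.0, -0.0, -1.0]]
wrist_force: [-0.2, 0.7, -0.3]
gripper_width: 0.0299
grasp_force: 0.0
```

>>> {"fn": "drive_tool", "kwargs": {
  "motion": [
    [0, 0, -0.5, 0],
    [0, 0, -1, 0],
    [0, 0, -1, 0],
    [0, 0, -1, 0],
    [0, 0, -1, 0],
    [0, 0, -0.6, 0],
    [0, 0, 0, 0],
    [0, 0, 0, 0]
  ]
}}

```text
t: 21.98
eef_pos: [0.4695, -0.3321, 0.1371]
orientation: [[-0.953, 0.304, 0.002], [0.304, 0.953, -0.001], [-0.002, -0.001, -1.0]]
wrist_force: [-0.8, 0.4, -0.5]
gripper_width: 0.03
grasp_force: 0.0
```

```bash
python3 -c "
from h import *
plan(.466,-.013,.17,90)
im,D=ctrl.capture('side'); save('s8.png',cv2.resize(im[330:480,320:520],None,fx=3,fy=3))
print([(np.round(r['uv']),r['p'],ray_z('side',r['uv'],.01).round(3)) for r in ctrl.landmark_of('lash_curler_mid','side')])"
```

```text
t 21.98 p [ 0.4695 -0.3321  0.1371] yang 72.3 | roll -0.59 then shift [ 0.14 12.77 -1.32]
[(array([407., 466.]), 0.84, array([ 0.47 , -0.331,  0.01 ]))]
```

View pics/s8.png

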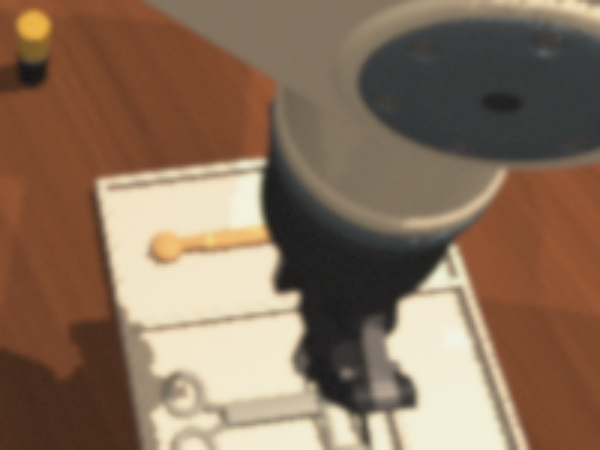

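The stick is at (210,240) in the long well and the curler is in the larger square well with its loops at (185,400). The small well is clear of both. Now the tall mascara.

>>> {"fn": "drive_tool", "kwargs": {
  "motion": [
    [0, 0, -0.5, -0.197],
    [0, 0, -0.5, -0.197],
    [0, 0, -0.3, -0.197],
    [0, 0.98, 0, 0],
    [0, 0.98, 0, 0],
    [0, 0.98, 0, 0],
    [0, 0.98, 0, 0],
    [0, 0.98, 0, 0],
    [0, 0.98, 0, 0],
    [0, 0.98, 0, 0],
    [0, 0.98, 0, 0],
    [0, 0.98, 0, 0]
  ],
  "claw": -0.2
}}

```text
t: 23.08
eef_pos: [0.4679, -0.11, 0.1669]
orientation: [[-1.0, -0.0, -0.002], [-0.0, 1.0, 0.001], [0.002, 0.001, -1.0]]
wrist_force: [-0.4, -0.3, 0.4]
gripper_width: 0.0512
grasp_force: 0.0
```

>>> {"fn": "drive_tool", "kwargs": {
  "motion": [
    [0, 0.98, 0, 0],
    [0, 0.98, 0, 0],
    [0.14, 0.98, 0, 0],
    [0, 0.97, 0, 0],
    [0, 0, 0, 0],
    [0, 0, 0, 0],
    [0, 0, 0, 0]
  ]
}}

```text
t: 23.67
eef_pos: [0.4649, -0.0137, 0.1674]
orientation: [[-1.0, -0.001, -0.001], [-0.001, 1.0, -0.0], [0.001, -0.0, -1.0]]
wrist_force: [-0.0, -0.3, -0.7]
gripper_width: 0.0512
grasp_force: 0.0
```

```bash
python3 -c "
from h import *
plan(.465,-.013,.051,90)
im,D=ctrl.capture('side')
r=ctrl.landmark_of('tall_mascara_mid','side');print([(np.round(a['uv']),a['p'],ray_z('side',a['uv'],.054).round(3)) for a in r])"
```

```text
t 23.67 p [ 0.4649 -0.0137  0.1674] yang 90.1 | roll 0.003 then shift [-0.    0.03  4.65]
[(array([323., 303.]), 0.73, array([ 0.467, -0.012,  0.054]))]
```

>>> {"fn": "drive_tool", "kwargs": {
  "motion": [
    [0, 0.03, 0.9, 0],
    [0, 0, 0.9, 0],
    [0, 0, 0.9, 0],
    [0, 0, 0.9, 0],
    [0, 0, 0.7, 0],
    [0, 0, 0.35, 0],
    [0, 0, 0, 0],
    [0, 0, 0, 0],
    [0, 0, 0, 0]
  ]
}}

```text
t: 24.52
eef_pos: [0.466, -0.0131, 0.0526]
orientation: [[-1.0, -0.0, 0.001], [-0.0, 1.0, -0.0], [-0.001, -0.0, -1.0]]
wrist_force: [0.3, 0.1, 0.9]
gripper_width: 0.0508
grasp_force: 0.0
```

>>> {"fn": "drive_tool", "kwargs": {
  "motion": [
    [0, 0, 0, 0],
    [0, 0, 0, 0],
    [0, 0, 0, 0],
    [0, 0, 0, 0],
    [0, 0, 0, 0],
    [0, 0, 0, 0]
  ],
  "claw": 1
}}

```text
t: 25.02
eef_pos: [0.4661, -0.0128, 0.0526]
orientation: [[-1.0, -0.001, 0.002], [-0.001, 1.0, -0.0], [-0.002, -0.0, -1.0]]
wrist_force: [-1.2, 0.2, 7.3]
gripper_width: 0.0246
grasp_force: 39.9
```

>>> {"fn": "drive_tool", "kwargs": {
  "motion": [
    [0, 0, -0.5, 0],
    [0, 0, -1, 0],
    [0, 0, -1, 0],
    [0, 0, -1, 0],
    [0, 0, -1, 0],
    [0, 0, 0, 0],
    [0, 0, 0, 0]
  ]
}}

```text
t: 25.6
eef_pos: [0.4662, -0.0127, 0.1655]
orientation: [[-1.0, -0.001, 0.003], [-0.001, 1.0, -0.0], [-0.003, -0.0, -1.0]]
wrist_force: [0.2, 0.9, -0.6]
gripper_width: 0.0247
grasp_force: 39.5
```

```bash
python3 -c "
from h import *
plan(.562,-.361,.057,90)
im,D=ctrl.capture('side'); save('s9.png',cv2.resize(im[180:340,220:430],None,fx=3,fy=3))"
```

```text
t 25.6 p [ 0.4662 -0.0127  0.1655] yang 90.0 | roll 0.001 then shift [ -3.83 -13.93   4.34]
```

View pics/s9.png

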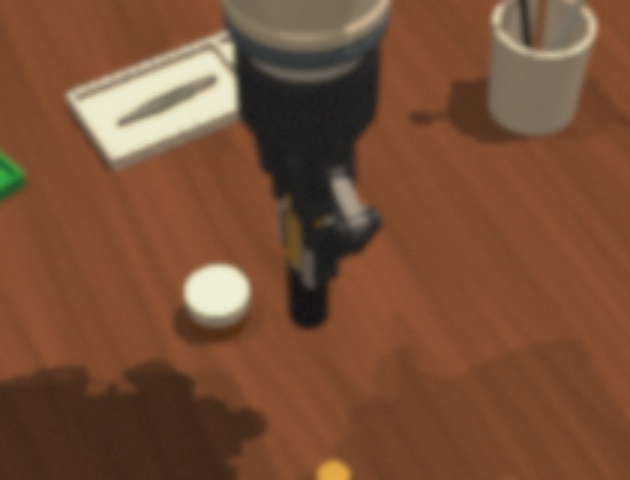

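The tall mascara is held upright with its foot at (308,318). Carrying it to the small well.

>>> {"fn": "drive_tool", "kwargs": {
  "motion": [
    [-0.255, -0.93, 0, 0],
    [-0.255, -0.93, 0, 0],
    [-0.255, -0.93, 0, 0],
    [-0.255, -0.93, 0, 0],
    [-0.255, -0.93, 0, 0],
    [-0.255, -0.93, 0, 0],
    [-0.255, -0.93, 0, 0],
    [-0.255, -0.93, 0, 0],
    [-0.255, -0.93, 0, 0],
    [-0.255, -0.93, 0, 0],
    [-0.255, -0.93, 0, 0],
    [-0.255, -0.93, 0, 0]
  ]
}}

```text
t: 26.65
eef_pos: [0.5411, -0.2924, 0.1621]
orientation: [[-1.0, -0.001, -0.003], [-0.001, 1.0, 0.002], [0.003, 0.002, -1.0]]
wrist_force: [0.2, 0.2, -0.8]
gripper_width: 0.0248
grasp_force: 39.5
```

>>> {"fn": "drive_tool", "kwargs": {
  "motion": [
    [-0.255, -0.93, 0, 0],
    [-0.255, -0.93, 0, 0],
    [-0.255, -0.93, 0, 0],
    [0, 0, 0.6, 0],
    [0, 0, 1, 0],
    [0, 0, 1, 0],
    [0, 0, 0.6, 0],
    [0, 0, 0, 0],
    [0, 0, 0, 0],
    [0, 0, 0, 0]
  ]
}}

```text
t: 27.48
eef_pos: [0.5613, -0.3615, 0.0843]
orientation: [[-1.0, -0.001, -0.0], [-0.001, 1.0, 0.0], [0.0, 0.0, -1.0]]
wrist_force: [-0.4, -1.1, 0.7]
gripper_width: 0.0252
grasp_force: 39.6
```

```bash
python3 -c "
from h import *
plan(.562,-.361,.0582,90);print(ctrl.get_obs()['gripper_width'])"
```

```text
t 27.48 p [ 0.5613 -0.3615  0.0843] yang 90.0 | roll 0.001 then shift [-0.03  0.02  1.04]
0.02515746268912044
```

>>> {"fn": "drive_tool", "kwargs": {
  "motion": [
    [-0.03, 0.02, 0.4, 0],
    [0, 0, 0.4, 0],
    [0, 0, 0.22, 0],
    [0, 0, 0, 0],
    [0, 0, 0, 0],
    [0, 0, 0, 0],
    [0, 0, 0, 0]
  ]
}}

```text
t: 28.07
eef_pos: [0.5619, -0.361, 0.0588]
orientation: [[-1.0, -0.001, 0.0], [-0.001, 1.0, -0.0], [-0.0, -0.0, -1.0]]
wrist_force: [0.1, 0.8, -0.7]
gripper_width: 0.0251
grasp_force: 39.5
```

```bash
python3 -c "
from h import *
plan(.562,-.361,.0577,90);print(ctrl.get_obs()['wrist_force'])"
```

```text
t 28.07 p [ 0.5619 -0.361   0.0588] yang 90.0 | roll 0.001 then shift [-0.01  0.    0.04]
[ 0.10962445  0.82023653 -0.71398507]
```

>>> {"fn": "drive_tool", "kwargs": {
  "motion": [
    [0, 0, 0.04, 0],
    [0, 0, 0, 0],
    [0, 0, 0, 0]
  ]
}}

```text
t: 28.32
eef_pos: [0.5619, -0.361, 0.0578]
orientation: [[-1.0, -0.001, 0.0], [-0.001, 1.0, -0.0], [-0.0, -0.0, -1.0]]
wrist_force: [0.3, 0.1, -1.4]
gripper_width: 0.0251
grasp_force: 39.5
```

>>> {"fn": "drive_tool", "kwargs": {
  "motion": [
    [0, 0, 0, 0],
    [0, 0, 0, 0],
    [0, 0, 0, 0],
    [0, 0, 0, 0],
    [0, 0, 0, 0]
  ],
  "claw": -0.2
}}

```text
t: 28.73
eef_pos: [0.5619, -0.361, 0.0578]
orientation: [[-1.0, -0.001, 0.0], [-0.001, 1.0, -0.0], [-0.0, -0.0, -1.0]]
wrist_force: [-0.5, -0.7, -0.3]
gripper_width: 0.0511
grasp_force: 0.0
```

>>> {"fn": "drive_tool", "kwargs": {
  "motion": [
    [0, 0, -0.5, 0],
    [0, 0, -1, 0],
    [0, 0, -1, 0],
    [0, 0, -1, 0],
    [0, 0, -1, 0],
    [0, 0, 0, 0],
    [0, 0, 0, 0]
  ]
}}

```text
t: 29.32
eef_pos: [0.5629, -0.3616, 0.173]
orientation: [[-1.0, -0.001, 0.003], [-0.001, 1.0, -0.002], [-0.003, -0.002, -1.0]]
wrist_force: [-0.9, 0.1, -0.3]
gripper_width: 0.051
grasp_force: 0.0
```

```bash
python3 -c "
from h import *
plan(.447,-.093,.17,90)
for c in ('side','top'):
  im,D=ctrl.capture(c)
  for n,z in(('tall_mascara_mid',.059),('short_mascara_mid',.031)):
    r=ctrl.landmark_of(n,c);print(c,n,[(np.round(a['uv']),a['p'],ray_z(c,a['uv'],z).round(3)) for a in r])"
```

```text
t 29.32 p [ 0.5629 -0.3616  0.173 ] yang 90.0 | roll 0.001 then shift [ 4.64 10.75  0.12]
side tall_mascara_mid [(array([475., 447.]), 0.88, array([ 0.565, -0.36 ,  0.059]))]
side short_mascara_mid [(array([335., 345.]), 0.8, array([ 0.453, -0.095,  0.031]))]
top tall_mascara_mid [(array([496., 232.]), 0.7, array([ 0.559, -0.35 ,  0.059]))]
top short_mascara_mid [(array([394., 274.]), 0.46, array([ 0.448, -0.087,  0.031]))]
```

The tall mascara stands in its well. Now the short one.

>>> {"fn": "drive_tool", "kwargs": {
  "motion": [
    [0.42, 0.98, 0, 0],
    [0.42, 0.98, 0, 0],
    [0.42, 0.98, 0, 0],
    [0.42, 0.98, 0, 0],
    [0.42, 0.98, 0, 0],
    [0.42, 0.98, 0, 0],
    [0.42, 0.98, 0, 0],
    [0.42, 0.98, 0, 0],
    [0.42, 0.98, 0, 0],
    [0.42, 0.98, 0, 0],
    [0.4, 0.95, 0, 0],
    [0, 0, 0, 0]
  ]
}}

```text
t: 30.62
eef_pos: [0.4439, -0.0892, 0.1694]
orientation: [[-1.0, -0.002, -0.003], [-0.002, 1.0, 0.002], [0.003, 0.002, -1.0]]
wrist_force: [1.4, 0.9, -0.5]
gripper_width: 0.0513
grasp_force: 0.0
```

>>> {"fn": "drive_tool", "kwargs": {
  "motion": [
    [0, 0, 0.9, 0],
    [0, 0, 0.9, 0],
    [0, 0, 0.9, 0],
    [0, 0, 0, 0],
    [0, 0, 0, 0],
    [0, 0, 0, 0]
  ]
}}

```text
t: 31.12
eef_pos: [0.4472, -0.0926, 0.1034]
orientation: [[-1.0, -0.0, 0.0], [-0.0, 1.0, -0.0], [-0.0, -0.0, -1.0]]
wrist_force: [0.1, -0.5, 0.8]
gripper_width: 0.0515
grasp_force: 0.0
```

```bash
python3 -c "
from h import *
plan(.448,-.093,.021,90)"
```

```text
t 31.12 p [ 0.4472 -0.0926  0.1034] yang 90.0 | roll 0.001 then shift [-0.03 -0.02  3.3 ]
```

>>> {"fn": "drive_tool", "kwargs": {
  "motion": [
    [-0.03, -0.02, 0.8, 0],
    [0, 0, 0.8, 0],
    [0, 0, 0.8, 0],
    [0, 0, 0.6, 0],
    [0, 0, 0.3, 0],
    [0, 0, 0, 0],
    [0, 0, 0, 0],
    [0, 0, 0, 0]
  ]
}}

```text
t: 31.78
eef_pos: [0.4485, -0.093, 0.0214]
orientation: [[-1.0, -0.001, 0.002], [-0.001, 1.0, -0.0], [-0.002, -0.0, -1.0]]
wrist_force: [-0.3, 0.3, -0.1]
gripper_width: 0.0513
grasp_force: 0.0
```

>>> {"fn": "drive_tool", "kwargs": {
  "motion": [
    [0, 0, 0, 0],
    [0, 0, 0, 0],
    [0, 0, 0, 0],
    [0, 0, 0, 0],
    [0, 0, 0, 0],
    [0, 0, 0, 0],
    [0, 0, 0, 0]
  ],
  "claw": 1
}}

```text
t: 32.37
eef_pos: [0.4481, -0.0929, 0.0211]
orientation: [[-1.0, -0.001, 0.001], [-0.001, 1.0, -0.0], [-0.001, -0.0, -1.0]]
wrist_force: [-2.1, 0.4, 8.2]
gripper_width: 0.019
grasp_force: 38.7
```

>>> {"fn": "drive_tool", "kwargs": {
  "motion": [
    [0, 0, -0.5, 0],
    [0, 0, -1, 0],
    [0, 0, -1, 0],
    [0, 0, -1, 0],
    [0, 0, -1, 0],
    [0, 0, 0, 0],
    [0, 0, 0, 0]
  ]
}}

```text
t: 32.95
eef_pos: [0.4485, -0.093, 0.1343]
orientation: [[-1.0, -0.001, 0.004], [-0.001, 1.0, -0.001], [-0.004, -0.001, -1.0]]
wrist_force: [-0.6, -0.4, -0.6]
gripper_width: 0.0189
grasp_force: 39.1
```

```bash
python3 -c "
from h import *
plan(.579,.3226,.027,90)
im,D=ctrl.capture('side'); save('s10.png',cv2.resize(im[230:390,220:430],None,fx=3,fy=3))"
```

```text
t 32.95 p [ 0.4485 -0.093   0.1343] yang 90.0 | roll 0.001 then shift [-5.22 16.63  4.29]
```

View pics/s10.png

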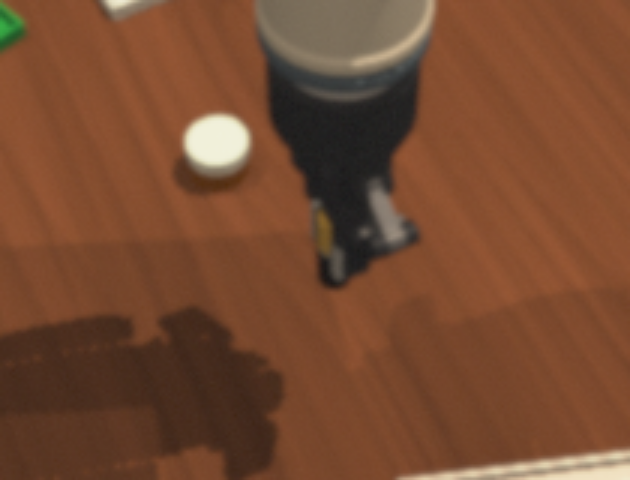

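The short mascara is held, cap at (323,230). Carrying it to the travel tray.

>>> {"fn": "drive_tool", "kwargs": {
  "motion": [
    [-0.31, 0.98, 0, 0],
    [-0.31, 0.98, 0, 0],
    [-0.31, 0.98, 0, 0],
    [-0.31, 0.98, 0, 0],
    [-0.31, 0.98, 0, 0],
    [-0.31, 0.98, 0, 0],
    [-0.31, 0.98, 0, 0],
    [-0.31, 0.98, 0, 0],
    [-0.31, 0.98, 0, 0],
    [-0.31, 0.98, 0, 0],
    [-0.31, 0.98, 0, 0],
    [-0.31, 0.98, 0, 0]
  ]
}}

```text
t: 34.0
eef_pos: [0.5395, 0.2022, 0.131]
orientation: [[-1.0, -0.001, -0.003], [-0.001, 1.0, -0.001], [0.003, -0.001, -1.0]]
wrist_force: [0.1, 0.2, -0.0]
gripper_width: 0.019
grasp_force: 39.2
```

>>> {"fn": "drive_tool", "kwargs": {
  "motion": [
    [-0.3, 0.98, 0, 0],
    [-0.3, 0.98, 0, 0],
    [-0.3, 0.98, 0, 0],
    [-0.3, 0.98, 0, 0],
    [-0.3, 0.95, 0, 0],
    [0, 0, 0.9, 0],
    [0, 0, 0.9, 0],
    [0, 0, 0.9, 0],
    [0, 0, 0.6, 0],
    [0, 0, 0, 0],
    [0, 0, 0, 0],
    [0, 0, 0, 0]
  ]
}}

```text
t: 35.0
eef_pos: [0.5778, 0.323, 0.0503]
orientation: [[-1.0, -0.001, -0.0], [-0.001, 1.0, -0.0], [0.0, -0.0, -1.0]]
wrist_force: [0.0, 0.4, -0.4]
gripper_width: 0.0191
grasp_force: 39.2
```

```bash
python3 -c "
from h import *
plan(.579,.3226,.0268,90)
im,D=ctrl.capture('side'); save('s11.png',cv2.resize(im[150:270,210:400],None,fx=3,fy=3))"
```

```text
t 35.0 p [0.5778 0.323  0.0503] yang 90.0 | roll 0.001 then shift [-0.05 -0.02  0.94]
```

View pics/s11.png

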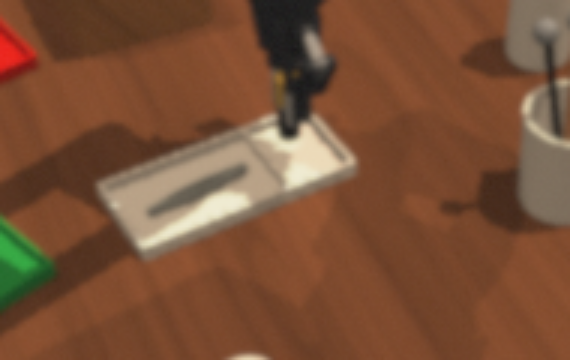

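The tube is over the small well, foot at about (290,130). Lowering.

>>> {"fn": "drive_tool", "kwargs": {
  "motion": [
    [-0.05, -0.02, 0.4, 0],
    [0, 0, 0.35, 0],
    [0, 0, 0.18, 0],
    [0, 0, 0, 0],
    [0, 0, 0, 0],
    [0, 0, 0, 0],
    [0, 0, 0, 0]
  ]
}}

```text
t: 35.63
eef_pos: [0.5789, 0.3225, 0.0269]
orientation: [[-1.0, -0.001, -0.0], [-0.001, 1.0, -0.0], [0.0, -0.0, -1.0]]
wrist_force: [-0.3, 0.3, -0.8]
gripper_width: 0.0197
grasp_force: 39.0
```

```bash
python3 -c "
from h import *
plan(.579,.3226,.0264,90);print(ctrl.get_obs()['wrist_force'])"
```

```text
t 35.63 p [0.5789 0.3225 0.0269] yang 90.0 | roll 0.001 then shift [-0.    0.    0.02]
[-0.32906774  0.33353481 -0.76624534]
```

>>> {"fn": "drive_tool", "kwargs": {
  "motion": [
    [0, 0, 0.03, 0],
    [0, 0, 0, 0],
    [0, 0, 0, 0]
  ]
}}

```text
t: 35.88
eef_pos: [0.579, 0.3225, 0.0263]
orientation: [[-1.0, -0.001, -0.0], [-0.001, 1.0, -0.0], [0.0, -0.0, -1.0]]
wrist_force: [0.2, 0.6, -0.8]
gripper_width: 0.0189
grasp_force: 39.1
```

>>> {"fn": "drive_tool", "kwargs": {
  "motion": [
    [0, 0, 0, 0],
    [0, 0, 0, 0],
    [0, 0, 0, 0],
    [0, 0, 0, 0],
    [0, 0, 0, 0]
  ],
  "claw": -0.1
}}

```text
t: 36.3
eef_pos: [0.579, 0.3226, 0.0263]
orientation: [[-1.0, -0.001, 0.0], [-0.001, 1.0, 0.0], [-0.0, 0.0, -1.0]]
wrist_force: [-0.5, 0.8, -0.3]
gripper_width: 0.0468
grasp_force: 0.0
```

>>> {"fn": "drive_tool", "kwargs": {
  "motion": [
    [0, 0, -0.5, 0],
    [0, 0, -1, 0],
    [0, 0, -1, 0],
    [0, 0, -1, 0],
    [0, 0, -1, 0],
    [0, 0, -1, 0],
    [0, 0, -1, 0],
    [0.9, 0.2, 0, 0],
    [0.9, 0.2, 0, 0],
    [0.9, 0.2, 0, 0],
    [0, 0, 0, 0],
    [0, 0, 0, 0]
  ]
}}

```text
t: 37.3
eef_pos: [0.5109, 0.3378, 0.1899]
orientation: [[-1.0, -0.002, 0.001], [-0.002, 1.0, 0.0], [-0.001, 0.0, -1.0]]
wrist_force: [0.1, -0.7, 0.8]
gripper_width: 0.0471
grasp_force: 0.0
```

```bash
python3 -c "
from h import *
ims=[]
T=dict(tweezers_mid=(.0095,.5125,.315,6.5),short_mascara_mid=(.036,.5125,.315,6.5),hair_stick_mid=(.0095,.511,-.301,-17.5),lash_curler_mid=(.01,.511,-.301,-17.5),tall_mascara_mid=(.059,.511,-.301,-17.5))
for c in ('side','top'):
  im,D=ctrl.capture(c); ims.append(im)
  for n,(z,x,y,a) in T.items():
    for r in ctrl.landmark_of(n,c):
      d=ray_z(c,r['uv'],z)[:2]-[x,y]; t=np.radians(a); print(c,n,round(r['p'],2),(np.array([[np.cos(t),np.sin(t)],[-np.sin(t),np.cos(t)]])@d).round(3))
save('end.png',np.vstack([cv2.resize(ims[0][130:480,200:520],None,fx=1.7,fy=1.7)]))
print(ctrl.get_obs()['t'])"
```

```text
side tweezers_mid 0.47 [-0.02   0.009]
side short_mascara_mid 0.66 [0.072 0.007]
side hair_stick_mid 0.93 [-0.001  0.051]
side hair_stick_mid 0.71 [-0.179  0.347]
side hair_stick_mid 0.39 [ 0.089 -0.025]
side lash_curler_mid 0.93 [-0.03  -0.042]
side tall_mascara_mid 0.58 [ 0.072 -0.043]
top short_mascara_mid 0.58 [0.068 0.007]
top hair_stick_mid 0.68 [-0.001  0.051]
top lash_curler_mid 0.74 [-0.119  0.619]
top lash_curler_mid 0.57 [-0.032 -0.031]
top tall_mascara_mid 0.59 [ 0.064 -0.041]
37.9
```

View pics/end.png

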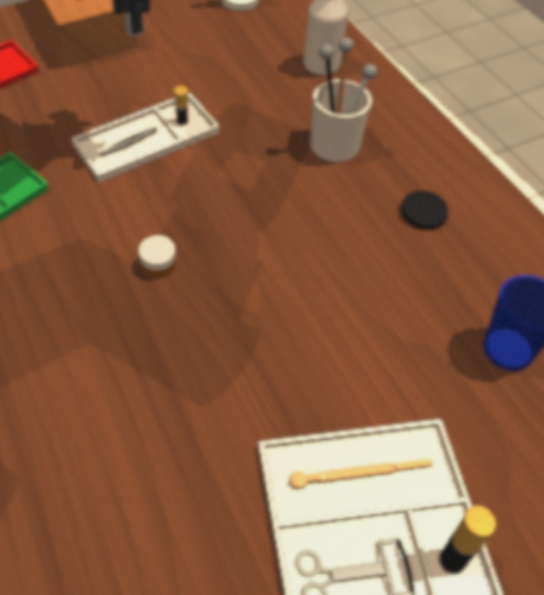

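All five things are in their wells: tweezers (128,142), short mascara (181,105), stick (360,472), curler (355,572) and tall mascara (465,540). The bystanders have not moved and the arm is clear, so I'll hand it in.

```bash
python3 -c "
from workcell import ctrl
print(ctrl.sign_off())"
```

```text
the job is handed in; nothing more can be done
None
```

I made up both kits and handed the job in at about 38 s of robot time. In the last camera check all five things were in their named wells and the jar, tumbler and brush pot looked unmoved; sign-off returned no verdict.

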